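Seat the grating disc on the food processor's drive pin

ROBOT

A 6-joint arm with a two-finger parallel gripper is mounted at the origin on the work surface. World frame = base frame: x ahead of the robot, y to its left, z up, the work surface at z = 0. Lengths are in m, angles in degrees, forces in N, time in s.
With the tool pointing down it reaches from about 0.3 to 0.75 m from the base axis. Payload 8.5 kg.
Tool frame: the origin (TCP) lies between the finger pads; the fingertips stand ahead of it and the grasp point (between the pads) lies 8 mm behind it (env.tcp_to_tips is the z of the fingertips in the tool frame, in m); z points along the fingers, x is the direction in which the jaws open and shut, and the axes are right-handed (so a half turn about z gives the same grasp; the last joint's range is limited). The gripper opens to 85 mm and grips with 20 to 120 N. Pads are 22 mm wide; open, the fingers measure 114 mm over their backs; the gripper's body (76 mm by 85 mm) begins 54 mm behind the grasp point. The pads swing forward as they close: fully open they stand 13 mm farther back than shut.
Start: joints at [52.122, 21.807, 74.336, -0, 83.858, -12.336], TCP at [0.237, 0.496, 0.242] pointing down, gripper open.
Joint ranges: [-178.18, 178.18], [-50.72, 133.34], [12.68, 142.11], [-81.47, 261.47], [9.98, 163.14], [-165.26, 165.26]. Speed limits (degrees/s): [136.94, 136.94, 180, 180, 180, 180].

INTERFACE

Orientations are given as a 3x3 rotation matrix whose columns are the frame's x, y, z axes.
In Python, from rig import observe, viewer, env gives the robot as it stands.
- The arm moves only by the tool jog_arm, never from a script. Its arguments are lists of equal length, an entry for each row: "dr": the turn, a rotation vector about the tool's x, y, z in rad, a list of three; "slide": the shift along the tool's x, y, z in m, a list of three; "gripper": the opening, from -1 (shut) to 1 (fully open), so that 0 is half open. In form: {"dr": [[rx, ry, rz], ...], "slide": [[dx, dy, dz], ...], "gripper": [gripper, ...]}. A call has exactly 10 rows; each row shifts and turns the commanded pose from where the row before left it, along the tool's axes as they then stand; what a row does not reach is not made up. A row lasts 1/10 s, in which the tool goes at most 50 mm and 8.59 degrees, less where a joint would pass 70% of its speed; a pose out of reach is approached as far as the arm can. A call is refused whole if a number of a shift passes 0.05 or a number of a turn 0.15, either way. A call with a gripper value outside its range is refused whole. The fingers move at their own pace and stop on an object; "force" is the grip in N (left out, the last holds). Time passes only in rows, so rows that do not move let the fingers close, or fill a call up. It gives the time, the measured TCP pose, the force and the opening at its end, in the units of the state.
- observe(): the state, without advancing time (a new reading comes with each control period).
- viewer.get_image(name): name is "side" or "top" or "wrist"; returns a dict with "pixels" (420x560x3 uint8, blue, green, red), "camera_matrix" (3x3 intrinsics, pixels), "dist_coeffs" ([k1, k2, p1, p2, k3] as OpenCV has them; the pictures are not rectified), "R" (3x3) and "t" (3): a world point X has camera coordinates R X + t. Camera axes: x right, y down, z forward; pixel columns grow to the right and rows downward; lengths in m; the calibration is good to about 2 mm. A picture is of the moment at which its call begins. There is no depth.
- env.close_job(): hands the job in, once; it reports no verdict.
The state is a dict: "time_s": time; "q": joint angles; "qvel": joint speeds; "joint_efforts": joint torques, N m; "position": TCP position; "tool_rot": TCP orientation; "ft_force": force on the tool from outside, world axes, zero at the start; "wrist_torque": the same for the moment, N m; "grip_width": finger opening in m.
Only numpy, scipy, OpenCV 4.12 (cv2) and the standard library are available. Lean on these libraries where they do the work, as an engineer would, in place of code of your own. Each camera call takes 0.05 s, during which the arm holds its last target.

TASK

The grating disc lies loosely on the spindle of the food-processor base, not yet engaged. With a fingertip, push the disc round (its raised tab is there for that) until the notch in its rim stands over the drive pin on the base, then press down on its hub until the disc drops fully home, level over the pin. Do not lift the disc or pick it up, leave everything else where it stands, and finish clear of it.

Things in the scene. Friction and masses are not known exactly. Their poses are not given: they have to be found in the camera images.
- disc: grating disc on the machine, 120 mm across, 10 thick, 0.25 kg, loose on the spindle with 1.5 mm play; turns freely either way, without end. Origin: centre of its underside, 95.5 mm above the table at the start, 87.5 when fully home (8 mm of travel). z up; x points from the centre to the notch. A pin out of line with the notch (about 1.5 mm below the disc) stops it going down.
- notch (a point): the notch in the disc's rim: 14 mm wide, open through the full thickness, cut from 45 mm radius out to the rim; this point lies at the underside, 54 mm from the disc's centre
- tab (a point): finger tab, the raised block on the disc's top face straight opposite the notch: 26 mm long radially (30 to 56 mm from the centre), 10 wide, standing 14 mm above the face (to 24 mm above the disc's underside); this point is its middle, 43 mm from the centre and 7 mm above the face. It can be pushed from either side.
- hub_top (a point): centre of the top of the disc's round grey hub, 40 mm across, standing 16 mm above the face, 26 mm above the disc's underside: the place to press. The disc rests on a snug rubber collar that carries its weight; with the notch over the pin a push of about 3 to 6 N here slides it home, where it stays by itself
- machine: white round food-processor base without its bowl, fixed to the table, 196 mm across, deck 85 mm high, small control panel on its -x side. Origin: on the spindle's axis at table height. The spindle is 18 mm thick, top 107.5 mm above the table. Its x axis points to the drive pin.
- pin (a point): the drive pin: a round steel bar, 10 mm thick, lying level on the deck and pointing out from the spindle (48 to 73 mm from the axis), its outer end visible beyond the disc's rim, where a small white boss carries it; this point lies on its top line, 54 mm from the axis, 94 mm above the table
- herb_tub: clear plastic cup, 76 mm across, 50 high, stands close beside the machine; bystander, leave alone. Origin: centre of its underside
- pusher: grey food pusher standing on its 60 mm flange, 75 high, close beside the machine; bystander, leave alone. Origin: centre of its underside
- spare_disc: spare plain disc, 110 mm across, with a small hub, lying on the table beside the machine (not the one to seat); bystander, leave alone. Origin: centre of its underside
- mug: white mug, 80 mm across, 90 high; bystander, leave alone. Origin: centre of its underside
- spatula: spatula lying on the table; bystander, leave alone. Origin: on its handle line, at the underside
- shaker: white shaker, 44 mm across, 78 high; bystander, leave alone. Origin: centre of its underside
Mind the look-alikes: they are no part of the job. Leave any turquoise look-alike of the disc alone.

How it is judged (in metres and radians):
At the end, for the whole second after the job is handed in: The disc is at rest, level within 0.04 rad, centred within 4 mm, its notch within 6 mm of the pin and its underside within 1.8 mm of fully home (87.5 mm); no bystander has shifted by more than 20 mm (horizontal distance between notch and pin below 0.006 m and z of disc in the frame of machine between 0.085 and 0.0893 m and horizontal distance between disc and machine below 0.004 m and angle between disc's own z axis and vertical below 0.04 rad and linear speed of disc below 0.01 m/s and angular speed of disc below 0.1 rad/s and distance of each of herb_tub, pusher, spare_disc, mug, spatula, shaker from where it was at the start of the episode below 0.02 m); the robot touches nothing.
It fails at once if anything but the fingers presses on the disc (over 3 N) (contact force between the arm and disc above 3 N).
It fails at once if the disc is lifted (its underside more than 8 mm above where it first lay) or taken off (z of disc in the frame of machine above 0.1035 m or horizontal distance between disc and machine above 0.01 m).
It fails at once if the disc is tipped by more than 0.3 rad (angle between disc's own z axis and vertical above 0.3 rad).
It fails at once if a bystander is shifted by more than 20 mm (distance of any of herb_tub, pusher, spare_disc, mug, spatula, shaker from where it was at the start of the episode above 0.02 m).
It fails at once if a bystander is knocked over (angle between any of herb_tub, pusher, mug, shaker's own z axis and vertical above 0.5 rad).
It also fails if it takes over 45 s, if anything falls off the work surface, if the arm or the gripper's body presses on something with over 40 N, if the wrist force passes 120 N, or if a joint passes its speed limit or range.

## Working session

There is one attempt and no reset: what is moved stays moved. The work goes in short steps, Python scripts to look and compute and a tool call to move; the robot and the scene stay as the last step left them, time stands still between calls to the robot, and variables do not carry over. Pictures are saved under pics/ and viewed, and the job is handed in when it is done.

Besides the shell and the picture viewer there is one more tool, called after "Request:" as name(argument=value, ...) on one line, values as JSON. jog_arm: Moves the arm, as the interface text tells. Its arguments: {"type":"object","properties":{"dr":{"type":"array","items":{"type":"array","items":{"type":"number"}}},"slide":{"type":"array","items":{"type":"array","items":{"type":"number"}}},"gripper":{"type":"array","items":{"type":"number"}},"force":{"type":"number"}},"required":["dr","slide","gripper"]}

```bash
ls; mkdir -p pics; python3 - <<'E'
from rig import observe, viewer, env
import cv2
for n in ["side","top","wrist"]:
    im=viewer.get_image(n); cv2.imwrite(f"pics/{n}0.png",im["pixels"])
    print(n,im["camera_matrix"].tolist(),im["dist_coeffs"],im["R"].tolist(),im["t"])
print(observe(), env.tcp_to_tips)
E
```

```text
pics
side [[411.9753747325749, 0.0, 283.47834900069597], [0.0, 411.9753747325749, 210.533712897712], [0.0, 0.0, 1.0]] [0.00613348 0.         0.         0.         0.        ] [[-0.9914955712577451, -0.12867607762025543, -0.019467902417668305], [-0.07455654967858748, 0.6842391888298385, -0.7254364571549385], [0.10666701962791575, -0.7178155748642897, -0.6880137697793172]] [0.53381001 0.0800273  1.2479475 ]
top [[465.14489632977546, 0.0, 280.3821288698815], [0.0, 465.14489632977546, 210.0812673699268], [0.0, 0.0, 1.0]] [-0.00612284  0.          0.          0.          0.        ] [[-0.017389773279706113, -0.9996243797958183, -0.021182424391607644], [-0.9979184840949766, 0.01866811207390081, -0.06172682312560995], [0.06209907315624346, 0.020064917378898702, -0.9978682799867494]] [0.05768407 0.53414767 1.27623915]
wrist [[351.3725440209621, 0.0, 281.39885275949956], [0.0, 351.3725440209621, 206.63762251546552], [0.0, 0.0, 1.0]] [-0.0921423  0.         0.         0.         0.       ] [[0.4312827554517547, 0.9022159641801374, -0.0012404952433573602], [0.8663284555171742, -0.41374287226455
[... 216 characters left out ...]
89e-04,
        8.38588285e+01, -1.23352301e+01]), 'qvel': array([-0.00100632, -0.20299613, -0.09771705,  0.00125332, -0.11734885,
        0.04216722]), 'joint_efforts': array([ 3.72231763e-03, -4.48622203e+01, -2.31342620e+01, -1.05748124e-04,
        3.81868376e-03, -1.00989152e-05]), 'position': array([0.23702666, 0.49608285, 0.24187877]), 'tool_rot': array([[ 4.31198135e-01,  9.02257015e-01, -6.68867115e-04],
       [ 9.02256660e-01, -4.31198585e-01, -8.36582661e-04],
       [-1.04322713e-03, -2.42756926e-04, -9.99999426e-01]]), 'ft_force': array([-0.05757017,  0.88531881, -0.23679416]), 'wrist_torque': array([0.02721936, 0.03501924, 0.01827773]), 'grip_width': 0.08552590400426437} 0.011
```

View pics/top0.png

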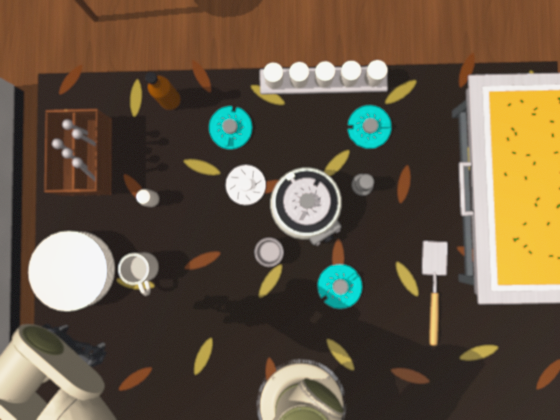

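View pics/side0.png

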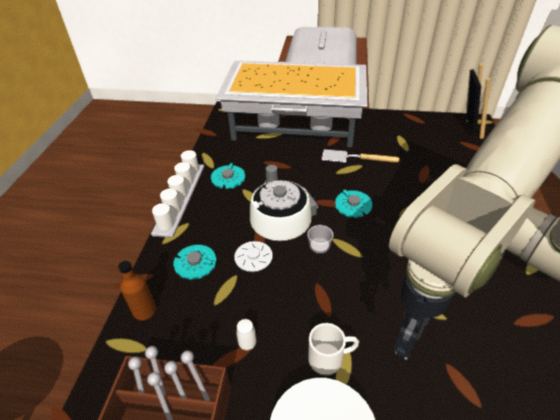

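View pics/wrist0.png

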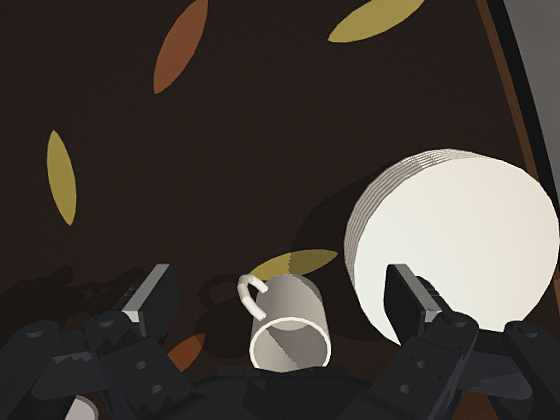

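The top view shows the machine at about (306,203) with the grey disc on it. Look-alikes are turquoise discs at (230,127), (370,126) and (340,287), plus the white spare disc at (246,184). I'm choosing the one on the white base and checking it in a close crop.

```bash
cat > h.py <<'E'
from rig import observe, viewer, env
import cv2, numpy as np
def ray(im,uv):
    p=cv2.undistortPoints(np.array([[uv]],float),im["camera_matrix"],im["dist_coeffs"])[0,0]
    R=np.array(im["R"]);t=np.array(im["t"]); return -R.T@t, R.T@np.array([p[0],p[1],1.])
def plane(im,uv,z):
    c,d=ray(im,uv); return c+d*(z-c[2])/d[2]
def proj(im,X):
    R=np.array(im["R"]);t=np.array(im["t"],float)
    return cv2.projectPoints(np.array(X,float).reshape(-1,1,3),cv2.Rodrigues(R)[0],t,im["camera_matrix"],im["dist_coeffs"])[0][:,0]
E
python3 - <<'E'
from h import *
im=viewer.get_image("top"); p=im["pixels"]
x0,y0=226,143
cv2.imwrite("pics/topc.png",cv2.resize(p[y0:y0+120,x0:x0+160],None,fx=5,fy=5,interpolation=cv2.INTER_CUBIC))
im2=viewer.get_image("side"); p=im2["pixels"]
cv2.imwrite("pics/sidec.png",cv2.resize(p[155:275,210:370],None,fx=5,fy=5,interpolation=cv2.INTER_CUBIC))
for uv,z in [((306,203),.085),((269,251),.05),((363,184),.075),((340,287),.0),((246,184),0),((309,201),.12)]: print(uv,plane(im,uv,z))
E
```

```text
(306, 203) [ 0.54829793 -0.0211299   0.085     ]
(269, 251) [0.42309568 0.07998999 0.05      ]
(363, 184) [ 0.59677802 -0.173747    0.075     ]
(340, 287) [ 0.31868929 -0.11376529  0.        ]
(246, 184) [0.61197598 0.14446048 0.        ]
(309, 201) [ 0.55060621 -0.02766744  0.12      ]
```

View pics/topc.png

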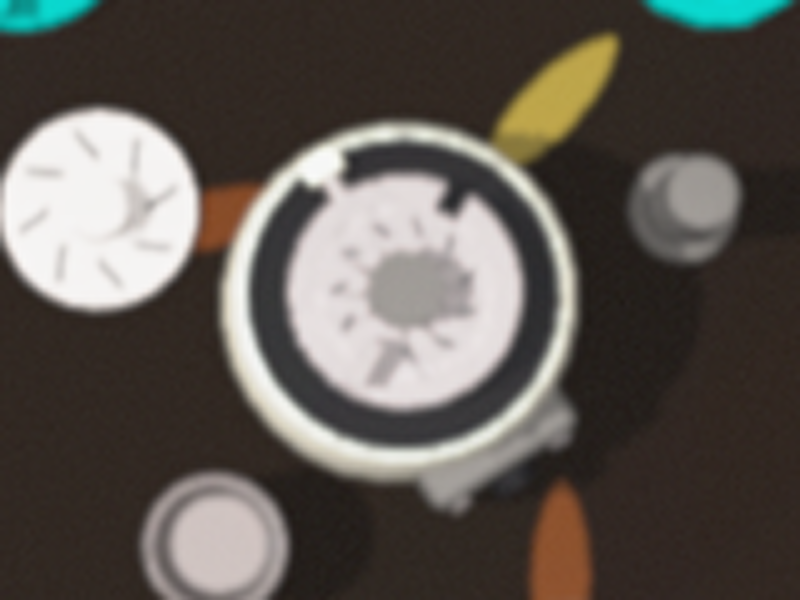

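View pics/sidec.png

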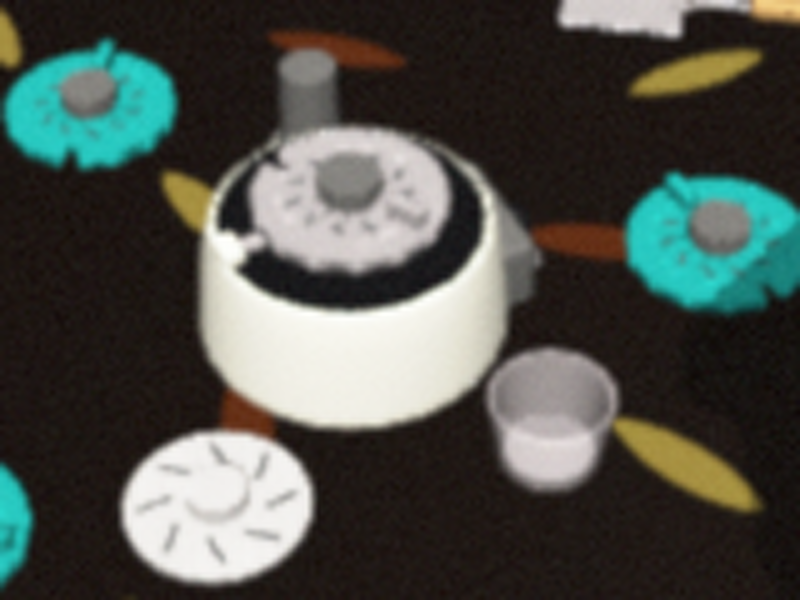

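The target is the pale grey disc on the white base, at crop (405,290) in the top view. Its notch is at (455,198), its tab at (388,362), and the pin and boss are at (330,178). It needs roughly +60° of turn, counter-clockwise from above. Next I'll bring the closed gripper over it and refine this with the wrist camera.

Request:
jog_arm(dr=[[0, 0, 0], [0, 0, 0], [0, 0, 0], [0, 0, 0], [0, 0, 0], [0, 0, 0], [0, 0, 0], [0, 0, 0], [0, 0, 0], [0, 0, 0]], slide=[[-0.03, 0.03, 0], [-0.03, 0.038, 0], [-0.03, 0.038, 0], [-0.03, 0.038, 0], [-0.03, 0.038, 0], [-0.03, 0.038, 0], [-0.03, 0.038, 0], [-0.03, 0.038, 0], [-0.03, 0.038, 0], [-0.03, 0.038, 0]], gripper=[-1, -1, -1, -1, -1, -1, -1, -1, -1, -1])

```text
time_s: 1.25
position: [0.4439, 0.0632, 0.2425]
tool_rot: [[0.431, 0.902, 0.0], [0.902, -0.431, 0.0], [0.0, 0.0, -1.0]]
ft_force: [1.0, 1.2, 0.2]
grip_width: 0.0001
```

```bash
python3 - <<'E'
from h import *
im=viewer.get_image("wrist"); cv2.imwrite("pics/w1.png",im["pixels"])
o=observe(); print(o["position"],o["tool_rot"].round(3),o["grip_width"],o["time_s"],o["ft_force"])
E
```

```text
[0.4470896  0.05778406 0.24222008] [[ 0.435  0.9    0.002]
 [ 0.9   -0.435 -0.003]
 [-0.002  0.003 -1.   ]] -0.0001290659956061603 1.3 [ 4.10585632 -4.34003026  0.59578399]
```

View pics/w1.png

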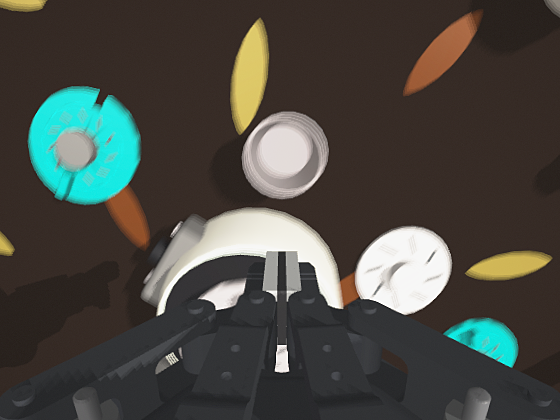

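The wrist view shows the base half hidden under the fingers. I'll shift the camera so the disc sits in the clear upper half.

Request:
jog_arm(dr=[[0, 0, 0], [0, 0, 0], [0, 0, 0], [0, 0, 0], [0, 0, 0], [0, 0, 0], [0, 0, 0], [0, 0, 0], [0, 0, 0], [0, 0, 0]], slide=[[-0.006, 0.025, -0.005], [-0.006, 0.025, -0.005], [-0.006, 0.025, -0.005], [-0.006, 0.025, -0.005], [-0.006, 0.025, 0], [-0.007, 0.025, 0], [0, 0, 0], [0, 0, 0], [0, 0, 0], [0, 0, 0]], gripper=[-1, -1, -1, -1, -1, -1, -1, -1, -1, -1])

```text
time_s: 2.3
position: [0.5623, -0.0322, 0.2626]
tool_rot: [[0.431, 0.903, 0.0], [0.903, -0.431, 0.0], [0.0, 0.0, -1.0]]
ft_force: [0.3, 0.3, -0.4]
grip_width: -0.0005
```

```bash
python3 - <<'E'
from h import *
im=viewer.get_image("wrist"); cv2.imwrite("pics/w2.png",im["pixels"])
o=observe(); print(o["position"],o["tool_rot"].round(3),o["time_s"],o["ft_force"])
c=[0.548,-0.022,.1]; print(proj(im,[c]))
u,v=proj(im,[c])[0].astype(int); x0=max(0,u-110);y0=max(0,v-80); print(x0,y0)
cv2.imwrite("pics/w2c.png",cv2.resize(im["pixels"][y0:y0+170,x0:x0+220],None,fx=3.5,fy=3.5,interpolation=cv2.INTER_CUBIC))
E
```

```text
[ 0.56236682 -0.03231964  0.26264169] [[ 0.431  0.903  0.   ]
 [ 0.903 -0.431 -0.   ]
 [ 0.     0.    -1.   ]] 2.35 [ 0.16969357 -0.15891526  0.39725186]
[[286.50573436 170.73437679]]
176 90
```

View pics/w2c.png

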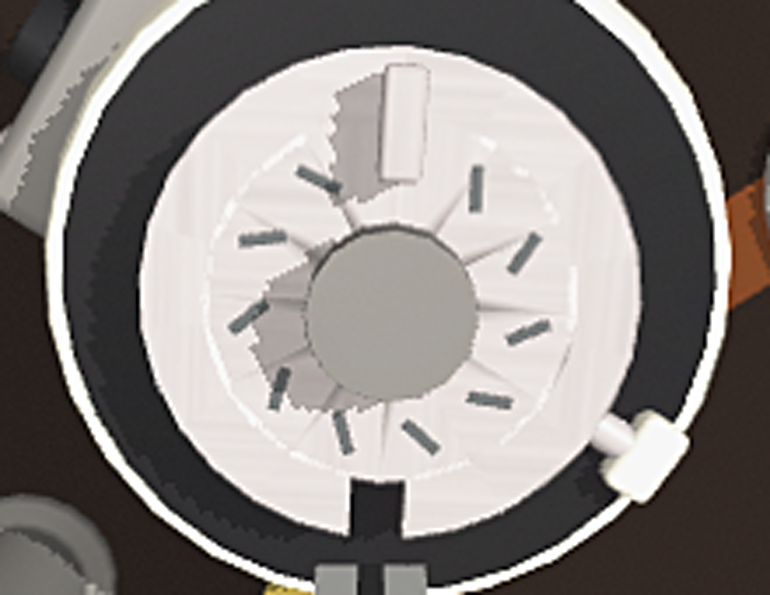

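The crop clearly shows the tab at (406,123), hub at (392,313), notch at (377,510) and pin at (612,432) with its boss at (647,456). Next I'll turn these into world points.

```bash
python3 - <<'E'
from h import *
im=viewer.get_image("wrist"); g=im["pixels"]
f=lambda u,v:((u+.5)/3.5-.5+176,(v+.5)/3.5-.5+90)
P={}
for n,u,v,z in [("hub",392,313,.1215),("hubL",306,310,.1215),("hubR",478,310,.1215),("tabout",408,66,.1195),("tabin",402,180,.1195),("notchin",378,482,.1055),("notchout",377,535,.1055),("rimL",140,290,.1055),("rimR",641,290,.1055),("rimT",390,46,.1055),("pin",612,432,.094),("boss",647,456,.094)]:
    P[n]=plane(im,f(u,v),z); print(n,P[n].round(4))
# deck outer ring fit (white edge, outer edge of the dark annulus) by mask of dark deck
c=P["hub"]
# rim circle through three points
A=np.array([[2*P[k][0],2*P[k][1],1] for k in("rimL","rimR","rimT")]);b=[P[k][:2]@P[k][:2] for k in("rimL","rimR","rimT")]
s=np.linalg.solve(A,b); print("disc c",s[:2],"r",np.sqrt(s[2]+s[:2]@s[:2]))
ang=lambda p,c:np.degrees(np.arctan2(p[1]-c[1],p[0]-c[0]))
for cc in (c[:2],s[:2]):
    for k in("tabout","tabin","notchin","notchout","pin","boss"): print(k,ang(P[k],cc).round(1),np.linalg.norm(P[k][:2]-cc).round(4))
# same from top view
t=viewer.get_image("top")
for n,u,v,z in [("hub",405,290,.1215),("boss",325,168,.094),("notch",456,197,.1055)]:
    print(n,plane(t,((u+.5)/5-.5+226,(v+.5)/5-.5+143),z).round(4))
E
```

```text
hub [ 0.5508 -0.0227  0.1215]
hubL [ 0.5418 -0.04    0.1215]
hubR [ 0.5586 -0.0048  0.1215]
tabout [0.5031 0.0037 0.1195]
tabin [ 0.5249 -0.008   0.1195]
notchin [ 0.5914 -0.0454  0.1055]
notchout [ 0.6041 -0.0517  0.1055]
rimL [ 0.5228 -0.0759  0.1055]
rimR [0.5745 0.0325 0.1055]
rimT [0.4977 0.0022 0.1055]
pin [0.6088 0.0131 0.094 ]
boss [0.6188 0.0189 0.094 ]
disc c [ 0.5521434  -0.02337645] r 0.060183971972616025
tabout 151.0 0.0545
tabin 150.4 0.0298
notchin -29.2 0.0464
notchout -28.6 0.0607
pin 31.7 0.0682
boss 31.5 0.0797
tabout 151.1 0.056
tabin 150.5 0.0313
notchin -29.3 0.045
notchout -28.6 0.0592
pin 32.8 0.0674
boss 32.4 0.0789
hub [ 0.5516 -0.0215  0.1215]
boss [0.6189 0.0181 0.094 ]
notch [ 0.6009 -0.0495  0.1055]
```

The measurements agree with the given sizes: rim r = 60.2 mm, tab 30–55 mm, notch 45 mm. The disc centre is about (0.5515, -0.023), with the tab at 151°, notch at -29° and pin at about 31.5°, so it needs about +61°. I'll move beside the tab on its +y side, working tangentially.

Request:
jog_arm(dr=[[0, 0, 0], [0, 0, 0], [0, 0, 0], [0, 0, 0], [0, 0, 0], [0, 0, 0], [0, 0, 0], [0, 0, 0.06], [0, 0, 0], [0, 0, 0]], slide=[[0.0063, -0.0111, 0.01], [0.0063, -0.0111, 0.015], [0.0063, -0.0111, 0.015], [0.0063, -0.0111, 0.015], [0.0063, -0.0111, 0.015], [0, 0, 0.015], [0, 0, 0.015], [0, 0, 0.01], [0, 0, 0], [0, 0, 0]], gripper=[-1, -1, -1, -1, -1, -1, -1, -1, -1, -1])

```text
time_s: 3.45
position: [0.5264, 0.0195, 0.1528]
tool_rot: [[0.483, 0.876, 0.0], [0.876, -0.483, -0.0], [0.0, 0.0, -1.0]]
ft_force: [0.9, 0.3, -0.0]
grip_width: 0.0002
```

```bash
python3 - <<'E'
from h import *
im=viewer.get_image("wrist"); cv2.imwrite("pics/w3.png",im["pixels"])
o=observe(); print(o["position"],o["tool_rot"].round(3),o["time_s"],o["ft_force"])
s=viewer.get_image("side")["pixels"]
cv2.imwrite("pics/s3.png",cv2.resize(s[120:270,200:400],None,fx=4,fy=4,interpolation=cv2.INTER_CUBIC))
E
```

```text
[0.52657498 0.01945129 0.15299527] [[ 0.483  0.875  0.001]
 [ 0.875 -0.483 -0.   ]
 [ 0.     0.001 -1.   ]] 3.5 [0.21118353 0.05164868 0.27588233]
```

View pics/w3.png

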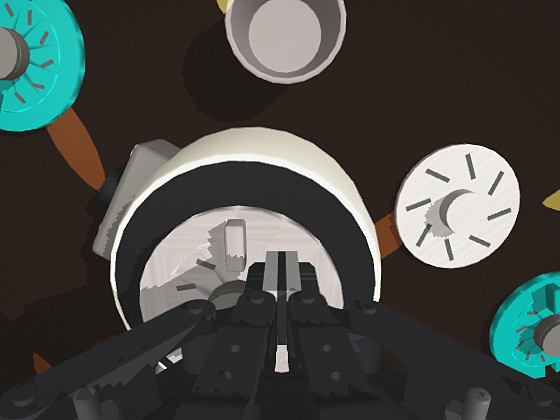

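View pics/s3.png

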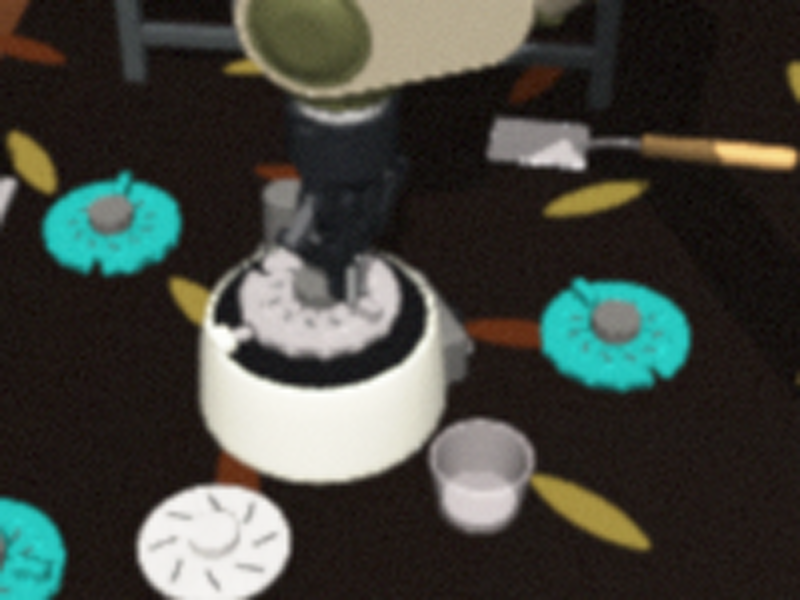

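The fingers hang beside the tab (235,245 in the wrist view) with clearance to it. I'll lower until the tips are about 4 mm above the disc face.

Request:
jog_arm(dr=[[0, 0, 0], [0, 0, 0], [0, 0, 0], [0, 0, 0], [0, 0, 0], [0, 0, 0], [0, 0, 0], [0, 0, 0], [0, 0, 0], [0, 0, 0]], slide=[[0, 0, 0.008], [0, 0, 0.006], [0, 0, 0.004], [0, 0, 0.004], [0, 0, 0.003], [0, 0, 0.002], [0, 0, 0.002], [0, 0, 0.0015], [0, 0, 0.001], [0, 0, 0]], gripper=[-1, -1, -1, -1, -1, -1, -1, -1, -1, -1])

```text
time_s: 4.55
position: [0.5263, 0.0194, 0.1208]
tool_rot: [[0.485, 0.875, -0.0], [0.875, -0.485, 0.0], [-0.0, -0.0, -1.0]]
ft_force: [-0.2, 0.5, 0.2]
grip_width: 0.0001
```

```bash
python3 - <<'E'
from h import *
im=viewer.get_image("wrist"); p=im["pixels"]
cv2.imwrite("pics/w4.png",cv2.resize(p[150:320,150:370],None,fx=3.5,fy=3.5,interpolation=cv2.INTER_CUBIC))
o=observe(); print(o["position"],o["ft_force"])
E
```

```text
[0.52635211 0.0194292  0.1208512 ] [-0.26515423 -0.27062317  0.20512074]
```

View pics/w4.png

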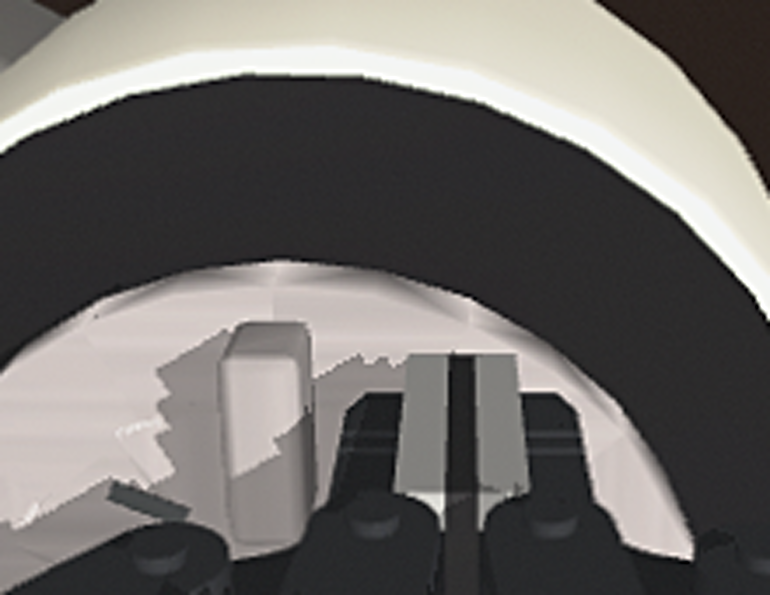

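There's no contact yet and about a 5 mm gap to the tab. I'll close the gap and start the sweep about the spindle axis.

Request:
jog_arm(dr=[[0, 0, 0], [0, 0, 0], [0, 0, -0.05], [0, 0, -0.05], [0, 0, -0.05], [0, 0, -0.05], [0, 0, -0.05], [0, 0, -0.05], [0, 0, -0.05], [0, 0, 0]], slide=[[-0.0025, 0, 0], [-0.0025, 0, 0], [-0.0022, -0.001, 0], [-0.0022, -0.001, 0], [-0.0022, -0.001, 0], [-0.0022, -0.001, 0], [-0.0022, -0.001, 0], [-0.0022, -0.001, 0], [-0.0022, -0.001, 0], [0, 0, 0]], gripper=[-1, -1, -1, -1, -1, -1, -1, -1, -1, -1])

```text
time_s: 5.6
position: [0.512, 0.0028, 0.121]
tool_rot: [[0.155, 0.988, 0.0], [0.988, -0.155, -0.0], [0.0, 0.0, -1.0]]
ft_force: [0.2, -0.6, 0.9]
grip_width: -0.0001
```

```bash
cat > chk.py <<'E'
from h import *
import sys
im=viewer.get_image("wrist"); p=im["pixels"]
cv2.imwrite(f"pics/{sys.argv[1]}.png",cv2.resize(p[120:320,130:390],None,fx=3,fy=3,interpolation=cv2.INTER_CUBIC))
o=observe(); print(o["time_s"],o["position"],o["ft_force"])
c=np.array([0.5515,-0.023]); R=o["tool_rot"]; d=o["position"][:2]-c
print("TCP rel centre in tool x,y",d@R[:2,0],d@R[:2,1],"tool y heading",np.degrees(np.arctan2(R[1,1],R[0,1])))
t=viewer.get_image("top")["pixels"]
cv2.imwrite(f"pics/{sys.argv[1]}t.png",cv2.resize(t[143:263,226:386],None,fx=5,fy=5,interpolation=cv2.INTER_CUBIC))
E
python3 chk.py w5
```

```text
5.65 [0.51200218 0.00295881 0.12093374] [0.89718649 0.41523542 0.03468152]
TCP rel centre in tool x,y 0.019457548781897867 -0.04307367192448399 tool y heading -9.003780397392
```

View pics/w5.png

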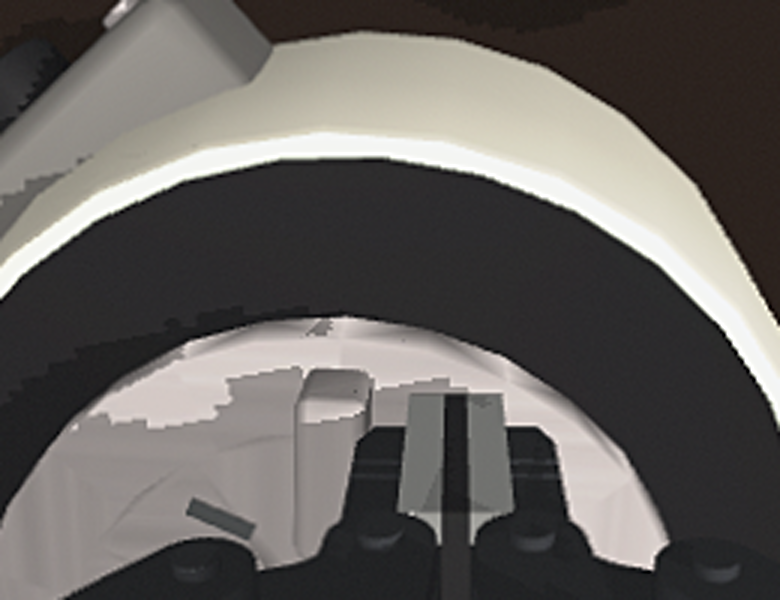

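The tab stays flush with the finger and the turn is tracking the geometry. I'll continue.

Request:
jog_arm(dr=[[0, 0, -0.05], [0, 0, -0.06], [0, 0, -0.06], [0, 0, -0.06], [0, 0, -0.06], [0, 0, -0.06], [0, 0, -0.06], [0, 0, -0.06], [0, 0, -0.05], [0, 0, -0.03]], slide=[[-0.0022, -0.001, 0], [-0.0026, -0.0012, 0], [-0.0026, -0.0012, 0], [-0.0026, -0.0012, 0], [-0.0026, -0.0012, 0], [-0.0026, -0.0012, 0], [-0.0026, -0.0012, 0], [-0.0026, -0.0012, 0], [-0.0022, -0.001, 0], [-0.0013, -0.0006, 0]], gripper=[-1, -1, -1, -1, -1, -1, -1, -1, -1, -1])

```text
time_s: 6.7
position: [0.5034, -0.0213, 0.1209]
tool_rot: [[-0.385, 0.923, 0.0], [0.923, 0.385, 0.0], [0.0, 0.0, -1.0]]
ft_force: [0.4, 1.7, 0.2]
grip_width: 0.0
```

```bash
python3 chk.py w6
```

```text
6.75 [ 0.50341638 -0.02147372  0.12086076] [0.96235576 0.99657942 0.75249852]
TCP rel centre in tool x,y 0.0199418968442277 -0.04377996074375227 tool y heading 22.67131240877192
```

View pics/w6.png

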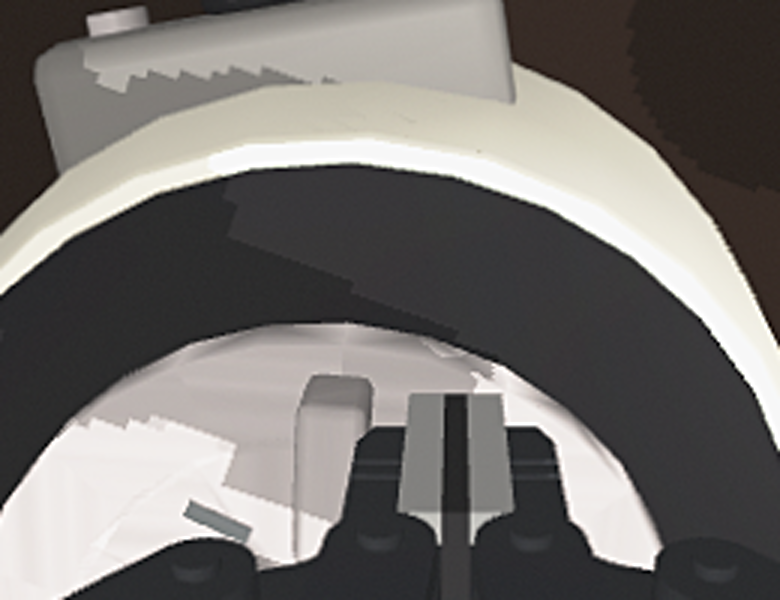

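View pics/w6t.png

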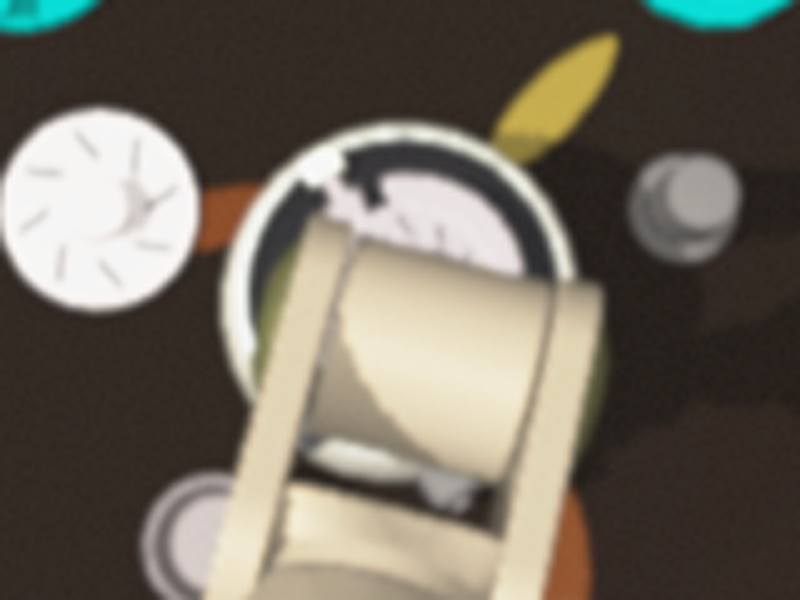

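The top view shows the notch at (370,190), still short of the pin at (335,185). I'll compute the remaining angle.

```bash
python3 - <<'E'
from h import *
t=viewer.get_image("top"); c=np.array([0.5515,-0.023])
for n,u,v,z in [("notch",372,188,.1055),("boss",325,168,.094),("old notch",456,197,.1055)]:
    P=plane(t,((u+.5)/5-.5+226,(v+.5)/5-.5+143),z); d=P[:2]-c; print(n,P,np.degrees(np.arctan2(d[1],d[0])),np.linalg.norm(d))
w=viewer.get_image("wrist")
f=lambda u,v:((u+.5)/3-.5+130,(v+.5)/3-.5+120)
for n,u,v in [("tab outer top L",305,402),("tab outer top R",370,402)]:
    P=plane(w,f(u,v),.1195); d=P[:2]-c; print(n,P,np.degrees(np.arctan2(d[1],d[0]))%360,np.linalg.norm(d))
E
```

```text
notch [ 0.60642227 -0.00606985  0.1055    ] 17.13225268253696 0.057472477284170057
boss [0.61893013 0.0181087  0.094     ] 31.36852233673628 0.0789730854081138
old notch [ 0.60085045 -0.04954607  0.1055    ] -28.276227476707774 0.0560371351671634
tab outer top L [ 0.49945982 -0.04590008  0.1195    ] 203.75171152978845 0.05685590740193495
tab outer top R [ 0.49598934 -0.03759541  0.1195    ] 194.73134701262026 0.057397381551197474
```

About 13° is left. I'll push 0.21 rad more, then back off and look.

Request:
jog_arm(dr=[[0, 0, -0.03], [0, 0, -0.03], [0, 0, -0.03], [0, 0, -0.03], [0, 0, -0.03], [0, 0, -0.03], [0, 0, -0.02], [0, 0, -0.01], [0, 0, 0], [0, 0, 0]], slide=[[-0.0013, -0.0006, 0], [-0.0013, -0.0006, 0], [-0.0013, -0.0006, 0], [-0.0013, -0.0006, 0], [-0.0013, -0.0006, 0], [-0.0013, -0.0006, 0], [-0.0009, -0.0004, 0], [-0.0004, -0.0002, 0], [0, 0, 0], [0, 0, 0]], gripper=[-1, -1, -1, -1, -1, -1, -1, -1, -1, -1])

```text
time_s: 7.9
position: [0.5039, -0.0313, 0.1208]
tool_rot: [[-0.568, 0.823, 0.0], [0.823, 0.568, 0.0], [-0.0, 0.0, -1.0]]
ft_force: [0.5, 0.6, -0.5]
grip_width: 0.0
```

```bash
python3 chk.py w7; python3 - <<'E'
from h import *
o=observe();R=o["tool_rot"]
# target: hub view position (TCP beyond disc along tool y so camera sees it)
print(R.round(3).tolist(), R.T@(np.array([.5515,-.023,.2])-o["position"]))
E
```

```text
7.95 [ 0.50386367 -0.03129718  0.12081459] [0.52132209 0.80478031 1.52558825]
TCP rel centre in tool x,y 0.02021477801229157 -0.04392522537447615 tool y heading 34.592824014998115
[[-0.568, 0.823, -0.0], [0.823, 0.568, -0.0], [0.0, -0.0, -1.0]] [-0.02022133  0.04390907 -0.07917722]
```

View pics/w7t.png

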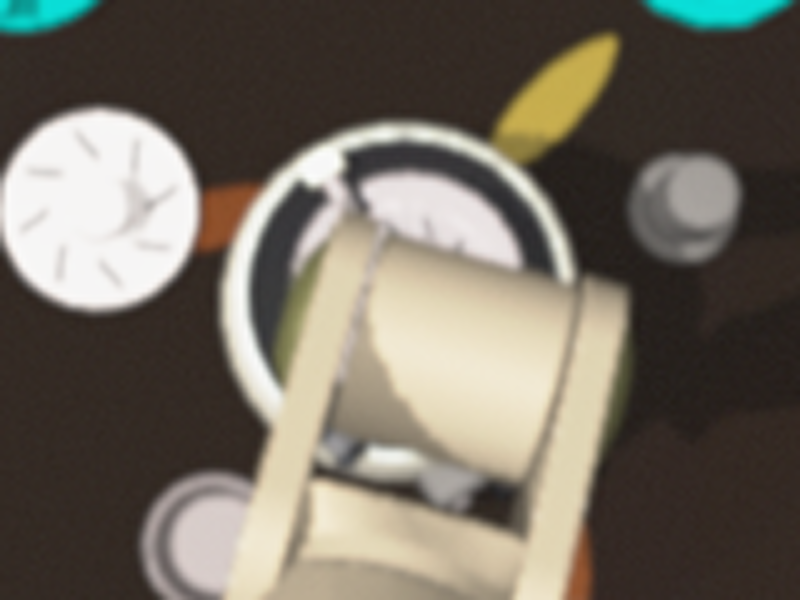

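The notch now looks to be at the pin. I'll back off, rise, and look straight on.

Request:
jog_arm(dr=[[0, 0, 0], [0, 0, 0], [0, 0, 0], [0, 0, 0], [0, 0, 0], [0, 0, 0], [0, 0, 0], [0, 0, 0], [0, 0, 0], [0, 0, 0]], slide=[[0.004, 0, 0], [0, 0, -0.02], [0, 0, -0.04], [0, 0, -0.04], [0, 0, -0.04], [-0.008, 0.02, 0], [-0.008, 0.02, 0], [-0.008, 0.018, 0], [0, 0, 0], [0, 0, 0]], gripper=[-1, -1, -1, -1, -1, -1, -1, -1, -1, -1])

```text
time_s: 9.0
position: [0.5625, -0.0147, 0.2604]
tool_rot: [[-0.568, 0.823, -0.001], [0.823, 0.568, 0.0], [0.001, -0.001, -1.0]]
ft_force: [-0.6, 0.2, 0.4]
grip_width: 0.0002
```

```bash
python3 - <<'E'
from h import *
im=viewer.get_image("wrist")
o=observe(); print(o["position"],o["tool_rot"].round(3).tolist(),o["time_s"],o["ft_force"])
x0,y0=176,90
cv2.imwrite("pics/w8.png",cv2.resize(im["pixels"][y0:y0+170,x0:x0+220],None,fx=3.5,fy=3.5,interpolation=cv2.INTER_CUBIC))
E
```

```text
[ 0.56225733 -0.01482717  0.26064051] [[-0.568, 0.823, -0.001], [0.823, 0.568, -0.0], [0.0, -0.001, -1.0]] 9.05 [-0.55685587 -0.22178541 -0.26776406]
```

View pics/w8.png

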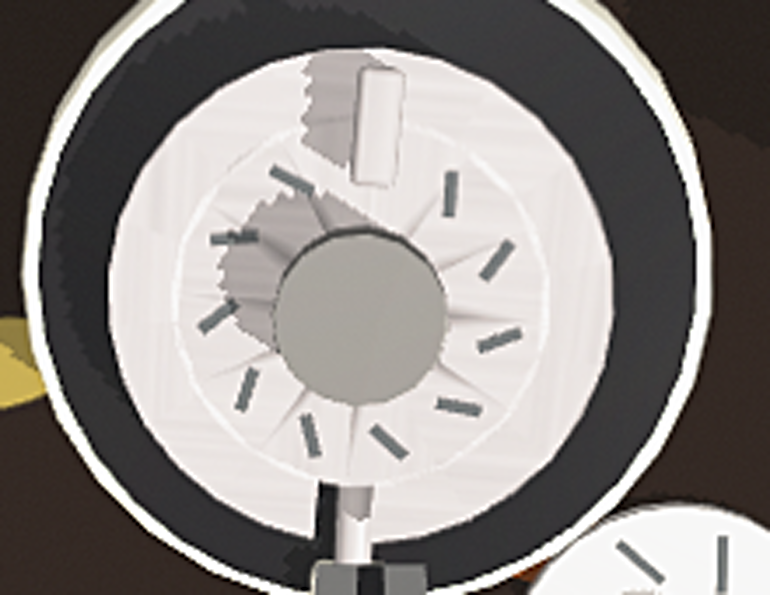

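The pin (columns 337–372) lies inside the notch (318–375) but off-centre to the right. I'll quantify that.

```bash
python3 - <<'E'
from h import *
im=viewer.get_image("wrist"); R=observe()["tool_rot"]; c=np.array([0.5515,-0.023])
f=lambda u,v:((u+.5)/3.5-.5+176,(v+.5)/3.5-.5+90)
A=lambda d:np.degrees(np.arctan2(d[1],d[0]))%360
for n,u,v,z in [("hub",360,319,.1215),("rimL",108,300,.1055),("rimR",612,300,.1055),("rimT",362,48,.1055),("tabout",381,68,.1195),("tabin",370,184,.1195),("nL",318,525,.1055),("nRin",375,490,.1055),("nR",374,538,.1055),("pinL",337,540,.089),("pinR",372,540,.089),("pinmid",354,555,.094)]:
    P=plane(im,f(u,v),z);d=P[:2]-c;print(n,P.round(4),A(d).round(1),np.linalg.norm(d).round(4),"tool x",(d@R[:2,0]).round(4),"y",(d@R[:2,1]).round(4))
E
```

```text
hub [ 0.5517 -0.0251  0.1215] 274.3 0.0021 tool x -0.0018 y -0.0011
rimL [ 0.5848 -0.0755  0.1055] 302.4 0.0622 tool x -0.0621 y -0.0024
rimR [0.5165 0.0235 0.1055] 127.0 0.0582 tool x 0.0581 y -0.0024
rimT [ 0.5026 -0.0584  0.1055] 215.9 0.0603 tool x -0.0014 y -0.0603
tabout [ 0.5038 -0.0525  0.1195] 211.8 0.0561 tool x 0.0028 y -0.056
tabin [ 0.5257 -0.0403  0.1195] 213.8 0.0311 tool x 0.0004 y -0.0311
nL [ 0.6039 -0.0022  0.1055] 21.7 0.0564 tool x -0.0126 y 0.055
nRin [0.5881 0.0043 0.1055] 36.7 0.0457 tool x 0.0017 y 0.0457
nR [0.5988 0.0114 0.1055] 36.0 0.0585 tool x 0.0014 y 0.0585
pinL [0.6104 0.0075 0.089 ] 27.4 0.0663 tool x -0.0084 y 0.0658
pinR [0.6051 0.0151 0.089 ] 35.4 0.0658 tool x 0.0009 y 0.0658
pinmid [0.6096 0.0125 0.094 ] 31.4 0.0681 tool x -0.0038 y 0.068
```

The notch centre is about 1.8 mm (2°) short of the pin centre. I'll go back to the tab and nudge it about 0.035 rad more.

Request:
jog_arm(dr=[[0, 0, 0], [0, 0, 0], [0, 0, 0], [0, 0, 0], [0, 0, 0], [0, 0, 0], [0, 0, 0], [0, 0, 0], [0, 0, 0], [0, 0, 0]], slide=[[0.008, -0.02, 0], [0.008, -0.02, 0], [0.008, -0.018, 0], [0, 0, 0.03], [0, 0, 0.04], [0, 0, 0.03], [0, 0, 0.025], [0, 0, 0.01], [0, 0, 0.005], [0, 0, 0]], gripper=[-1, -1, -1, -1, -1, -1, -1, -1, -1, -1])

```text
time_s: 10.1
position: [0.5017, -0.0282, 0.1213]
tool_rot: [[-0.568, 0.823, 0.001], [0.823, 0.568, -0.0], [-0.001, 0.0, -1.0]]
ft_force: [0.3, 0.2, -0.1]
grip_width: -0.0001
```

```bash
python3 chk.py w9; python3 - <<'E'
from h import *
o=observe();R=o["tool_rot"]
print(R.T@(np.array([.50386,-.0313,.1208])-o["position"]))
E
```

```text
10.15 [ 0.5019677  -0.02821539  0.12175677] [ 0.21806587 -0.1006954  -0.2545421 ]
TCP rel centre in tool x,y 0.023843754204898194 -0.043727789019875014 tool y heading 34.61335792986065
[-0.0035564  -0.00029546  0.00112272]
```

View pics/w9.png

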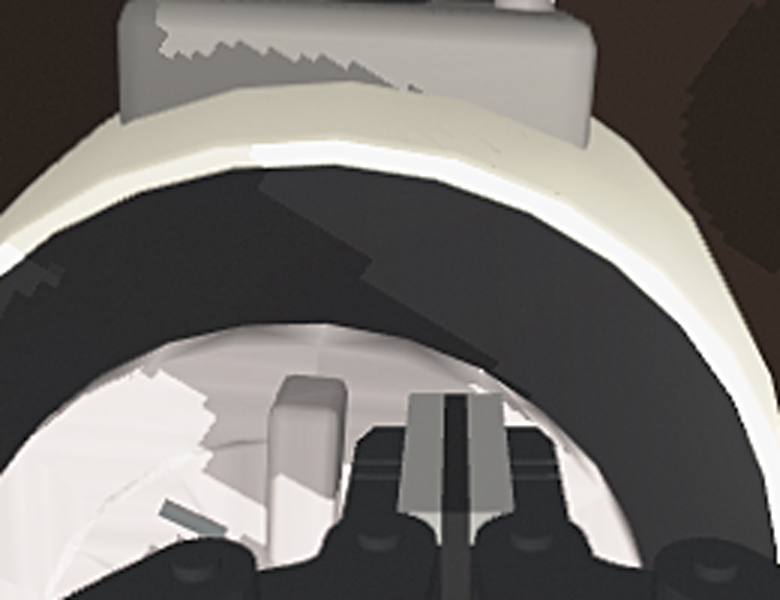

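Request:
jog_arm(dr=[[0, 0, 0], [0, 0, 0], [0, 0, 0], [0, 0, -0.01], [0, 0, -0.01], [0, 0, -0.01], [0, 0, -0.005], [0, 0, 0], [0, 0, 0], [0, 0, 0]], slide=[[-0.0017, 0, 0], [-0.0015, 0, 0], [-0.0006, 0, 0], [-0.0004, -0.0002, 0], [-0.0004, -0.0002, 0], [-0.0004, -0.0002, 0], [-0.0003, -0.0001, 0], [0, 0, 0], [0, 0, 0], [0, 0, 0]], gripper=[-1, -1, -1, -1, -1, -1, -1, -1, -1, -1])

```text
time_s: 11.2
position: [0.5041, -0.0328, 0.1208]
tool_rot: [[-0.597, 0.803, -0.0], [0.803, 0.597, -0.0], [-0.0, -0.0, -1.0]]
ft_force: [-0.7, 1.1, 2.6]
grip_width: -0.0001
```

Request:
jog_arm(dr=[[0, 0, 0], [0, 0, 0], [0, 0, 0], [0, 0, 0], [0, 0, 0], [0, 0, 0], [0, 0, 0], [0, 0, 0], [0, 0, 0], [0, 0, 0]], slide=[[0.004, 0, 0], [0, 0, -0.02], [0, 0, -0.04], [0, 0, -0.04], [0, 0, -0.04], [-0.008, 0.02, 0], [-0.008, 0.02, 0], [-0.008, 0.023, 0], [0, 0, 0], [0, 0, 0]], gripper=[-1, -1, -1, -1, -1, -1, -1, -1, -1, -1])

```text
time_s: 12.2
position: [0.5662, -0.0111, 0.2602]
tool_rot: [[-0.597, 0.802, -0.001], [0.802, 0.597, 0.0], [0.001, -0.001, -1.0]]
ft_force: [-0.9, -0.2, -0.5]
grip_width: 0.0002
```

```bash
python3 - <<'E'
from h import *
im=viewer.get_image("wrist")
o=observe(); print(o["position"],o["tool_rot"].round(3).tolist(),o["time_s"],o["ft_force"])
x0,y0=176,90
cv2.imwrite("pics/w10.png",cv2.resize(im["pixels"][y0:y0+170,x0:x0+220],None,fx=3.5,fy=3.5,interpolation=cv2.INTER_CUBIC))
E
```

```text
[ 0.56593381 -0.01130215  0.26050163] [[-0.597, 0.803, -0.001], [0.803, 0.597, -0.0], [0.001, -0.001, -1.0]] 12.25 [-0.12039279 -0.2260804   0.37399199]
```

View pics/w10.png

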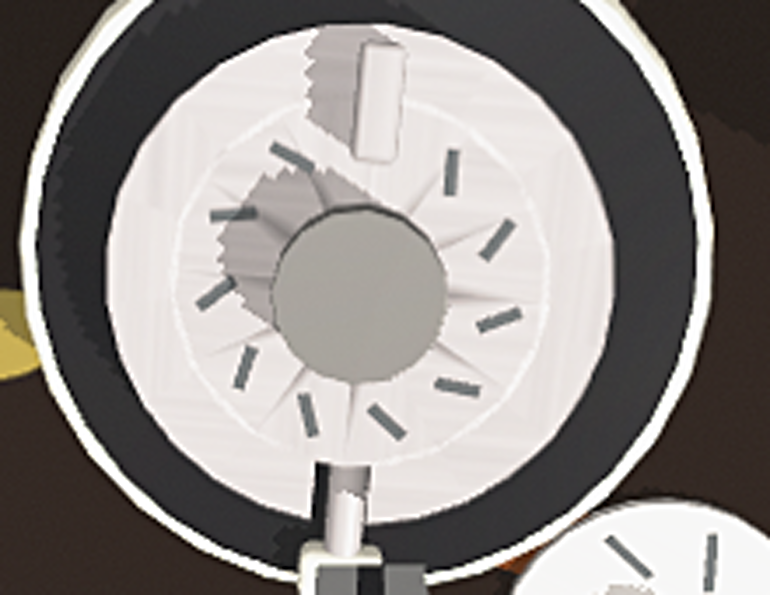

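```bash
python3 - <<'E'
from h import *
im=viewer.get_image("wrist")
cv2.imwrite("pics/w10z.png",cv2.resize(im["pixels"][215:260,245:305],None,fx=12,fy=12,interpolation=cv2.INTER_CUBIC))
E
```

```text
(no output)
```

View pics/w10z.png

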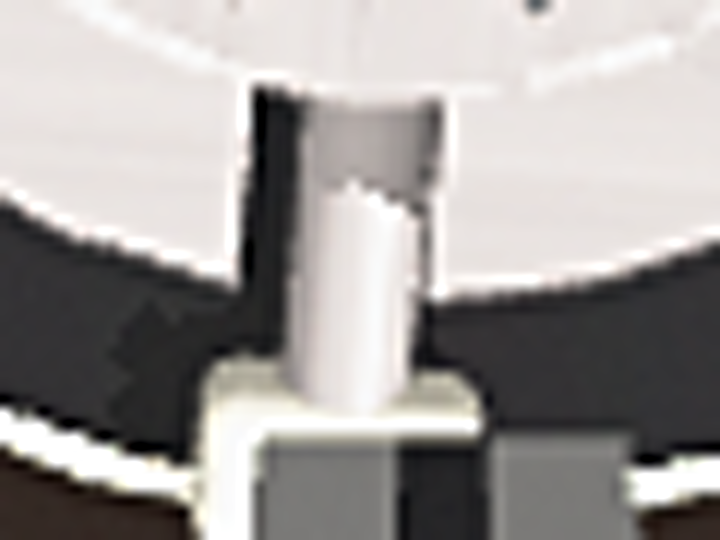

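```bash
python3 - <<'E'
from h import *
im=viewer.get_image("wrist"); R=observe()["tool_rot"]; c=np.array([0.5525,-0.0247])
f=lambda u,v:((u+.5)/12-.5+245,(v+.5)/12-.5+215)
f2=lambda u,v:((u+.5)/3.5-.5+176,(v+.5)/3.5-.5+90)
r={}
for n,u,v,z in [("nL1",252,110,.1055),("nR1",445,110,.1055),("nL2",240,270,.1055),("nR2",437,270,.1055),("pL1",300,130,.089),("pR1",438,130,.089),("pL2",287,330,.089),("pR2",413,330,.089)]:
    P=plane(im,f(u,v),z);r[n]=(P[:2]-c)@R[:2,:2]; print(n,(r[n]*1e3).round(1))
for a in ("n","p"):
    m1=(r[a+"L1"]+r[a+"R1"])/2;m2=(r[a+"L2"]+r[a+"R2"])/2;s=(m2-m1)[0]/(m2-m1)[1]
    print(a,m1,m2,"x at y=.054:",m1[0]+s*(.054-m1[1]),"slope deg",np.degrees(s), "width",r[a+"R1"]-r[a+"L1"])
for n,u,v,z in [("hub",359,295,.1215),("rimL",106,275,.1055),("rimR",614,275,.1055),("tabout",381,44,.1195),("tabin",373,160,.1195)]:
    P=plane(im,f2(u,v),z);print(n,((P[:2]-c)@R[:2,:2]*1e3).round(1))
E
```

```text
nL1 [-11.2  45.4]
nR1 [ 2.8 45.4]
nL2 [-12.2  57.8]
nR2 [ 2.2 57.8]
pL1 [-8.3 52.7]
pR1 [ 2.2 52.7]
pL2 [-9.5 69.1]
pR2 [ 0.3 69.1]
n [-0.00418958  0.04542505] [-0.00499905  0.05776954] x at y=.054: -0.004751866695917577 slope deg -3.757080831751273 width [ 1.39242644e-02 -5.36312310e-06]
p [-0.00302692  0.05271795] [-0.00458265  0.06913161] x at y=.054: -0.003148431870734089 slope deg -5.430655644617232 width [ 1.05412631e-02 -3.76746846e-06]
hub [ 0.1 -1.4]
rimL [-60.2  -3.2]
rimR [60.4 -3.2]
tabout [  4.9 -55.9]
tabin [  3.2 -31.1]
```

The notch (14 mm) clears the pin (10 mm) on both sides, with gaps of about 3.3 and 1.0 mm, so it stands over the pin. The rest can be taken up by the pin's round top and the play. Now I'll go over the hub centre.

Request:
jog_arm(dr=[[0, 0, 0], [0, 0, 0], [0, 0, 0], [0, 0, 0], [0, 0, 0], [0, 0, 0], [0, 0, 0], [0, 0, 0], [0, 0, 0], [0, 0, 0]], slide=[[-0.0018, -0.0193, 0], [0, 0, 0.02], [0, 0, 0.03], [0, 0, 0.03], [0, 0, 0.02], [0, 0, 0.01], [0, 0, 0.006], [0, 0, 0.004], [0, 0, 0.002], [0, 0, 0]], gripper=[-1, -1, -1, -1, -1, -1, -1, -1, -1, -1])

```text
time_s: 13.35
position: [0.5523, -0.0243, 0.1393]
tool_rot: [[-0.597, 0.803, 0.001], [0.803, 0.597, -0.0], [-0.001, 0.001, -1.0]]
ft_force: [-0.0, 0.5, -0.5]
grip_width: -0.0001
```

```bash
python3 chk.py w11;python3 - <<'E'
from h import *
s=viewer.get_image("side")["pixels"]
cv2.imwrite("pics/s11.png",cv2.resize(s[140:260,210:350],None,fx=5,fy=5,interpolation=cv2.INTER_CUBIC))
E
```

```text
13.4 [ 0.55236471 -0.02428155  0.13934186] [ 0.75928118 -0.00896913 -0.31318172]
TCP rel centre in tool x,y -0.0015443782370719954 -7.060646656816463e-05 tool y heading 36.62654894268475
```

View pics/w11.png

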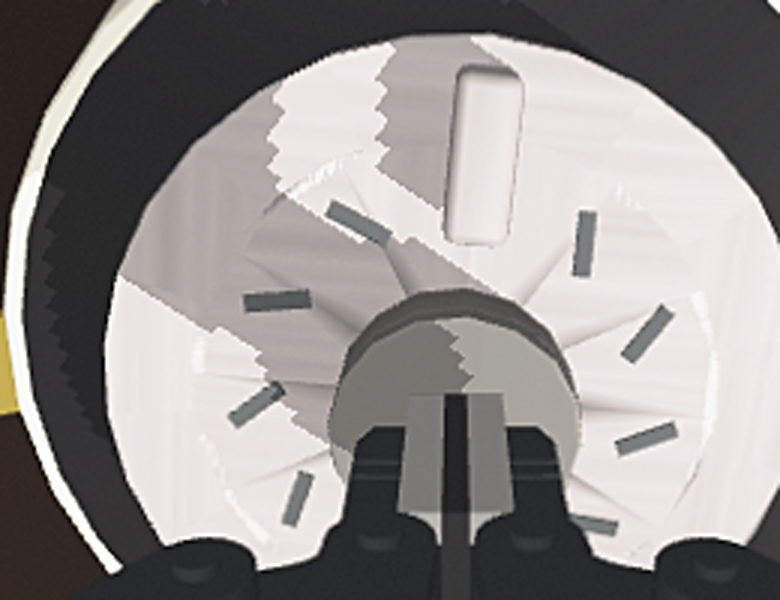

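View pics/s11.png

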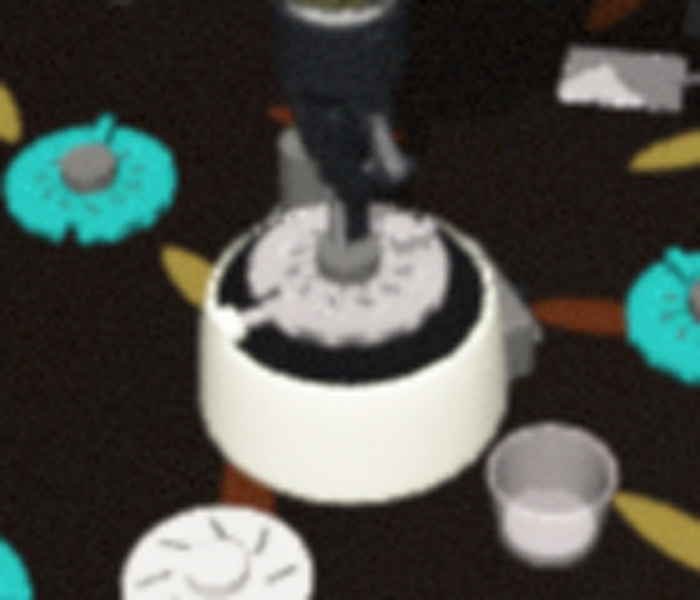

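The fingers are centred over the hub, so I'll press in small steps.

Request:
jog_arm(dr=[[0, 0, 0], [0, 0, 0], [0, 0, 0], [0, 0, 0], [0, 0, 0], [0, 0, 0], [0, 0, 0], [0, 0, 0], [0, 0, 0], [0, 0, 0]], slide=[[0, 0, 0.003], [0, 0, 0.002], [0, 0, 0.001], [0, 0, 0.001], [0, 0, 0.001], [0, 0, 0.001], [0, 0, 0.001], [0, 0, 0.001], [0, 0, 0], [0, 0, 0]], gripper=[-1, -1, -1, -1, -1, -1, -1, -1, -1, -1])

```text
time_s: 14.5
position: [0.5521, -0.0242, 0.1276]
tool_rot: [[-0.597, 0.803, -0.0], [0.803, 0.597, 0.0], [0.0, -0.0, -1.0]]
ft_force: [-1.2, 0.6, 2.2]
grip_width: 0.0001
```

It's descending past the pin-top level, about 5 mm below first contact, with a low force. I'll continue to the bottom.

Request:
jog_arm(dr=[[0, 0, 0], [0, 0, 0], [0, 0, 0], [0, 0, 0], [0, 0, 0], [0, 0, 0], [0, 0, 0], [0, 0, 0], [0, 0, 0], [0, 0, 0]], slide=[[0, 0, 0.001], [0, 0, 0.001], [0, 0, 0.001], [0, 0, 0.0005], [0, 0, 0.0005], [0, 0, 0], [0, 0, 0], [0, 0, 0], [0, 0, 0], [0, 0, 0]], gripper=[-1, -1, -1, -1, -1, -1, -1, -1, -1, -1])

```text
time_s: 15.5
position: [0.5522, -0.0242, 0.1245]
tool_rot: [[-0.597, 0.803, 0.001], [0.803, 0.597, -0.0], [-0.001, 0.0, -1.0]]
ft_force: [-3.9, 0.4, 9.8]
grip_width: 0.0001
```

```bash
python3 chk.py w12
```

```text
15.55 [ 0.55219464 -0.02423655  0.12451531] [-3.75296804  0.31602524 10.33925796]
TCP rel centre in tool x,y -0.0014067912988039641 -0.0001803119330223583 tool y heading 36.62946031936063
```

View pics/w12.png

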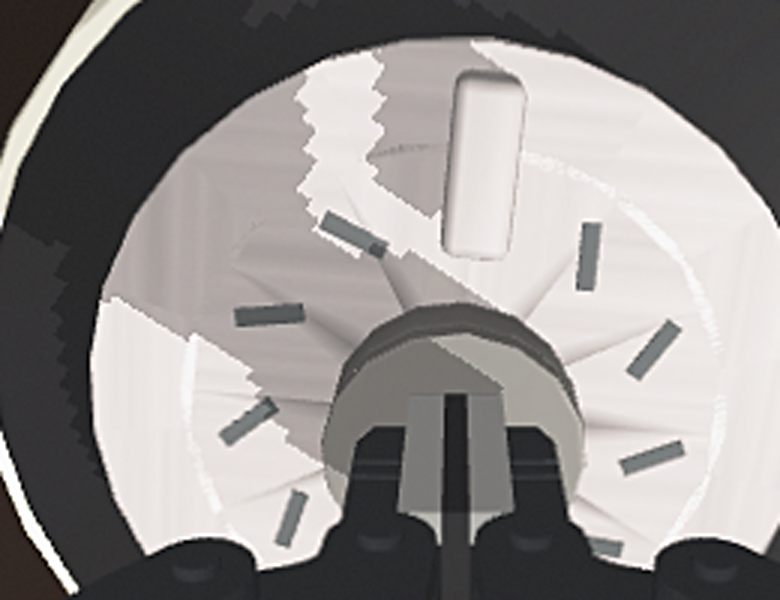

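TCP z = 0.1245 is exactly the predicted home height, and the force is rising. I'll press another 1 mm of command to confirm the hard stop.

Request:
jog_arm(dr=[[0, 0, 0], [0, 0, 0], [0, 0, 0], [0, 0, 0], [0, 0, 0], [0, 0, 0], [0, 0, 0], [0, 0, 0], [0, 0, 0], [0, 0, 0]], slide=[[0, 0, 0.0005], [0, 0, 0.0005], [0, 0, 0], [0, 0, 0], [0, 0, 0], [0, 0, 0], [0, 0, 0], [0, 0, 0], [0, 0, 0], [0, 0, 0]], gripper=[-1, -1, -1, -1, -1, -1, -1, -1, -1, -1])

```text
time_s: 16.6
position: [0.5523, -0.0243, 0.1244]
tool_rot: [[-0.597, 0.802, 0.002], [0.802, 0.597, -0.001], [-0.001, 0.001, -1.0]]
ft_force: [-6.4, 1.0, 16.4]
grip_width: -0.0
```

It's at a hard stop: 16 N with no further travel. I'll retract and look.

Request:
jog_arm(dr=[[0, 0, 0], [0, 0, 0], [0, 0, 0], [0, 0, 0], [0, 0, 0], [0, 0, 0], [0, 0, 0], [0, 0, 0], [0, 0, 0], [0, 0, 0]], slide=[[0, 0, -0.002], [0, 0, -0.004], [0, 0, -0.01], [0, 0, -0.03], [0, 0, -0.045], [0, 0, -0.045], [0, 0.012, 0], [0, 0.012, 0], [0, 0, 0], [0, 0, 0]], gripper=[-1, -1, -1, -1, -1, -1, -1, -1, -1, -1])

```text
time_s: 17.6
position: [0.5711, -0.0096, 0.2572]
tool_rot: [[-0.597, 0.802, -0.003], [0.802, 0.597, 0.001], [0.002, -0.002, -1.0]]
ft_force: [-0.5, 0.8, -0.4]
grip_width: 0.0003
```

```bash
python3 - <<'E'
from h import *
im=viewer.get_image("wrist")
o=observe(); print(o["position"],o["time_s"],o["ft_force"])
x0,y0=176,90
cv2.imwrite("pics/w13.png",cv2.resize(im["pixels"][y0:y0+170,x0:x0+220],None,fx=3.5,fy=3.5,interpolation=cv2.INTER_CUBIC))
s=viewer.get_image("side")["pixels"]
cv2.imwrite("pics/s13.png",cv2.resize(s[140:260,210:350],None,fx=5,fy=5,interpolation=cv2.INTER_CUBIC))
E
```

```text
[ 0.57103657 -0.00982261  0.25744968] 17.65 [-0.355963    0.51267025 -0.37200533]
```

View pics/w13.png

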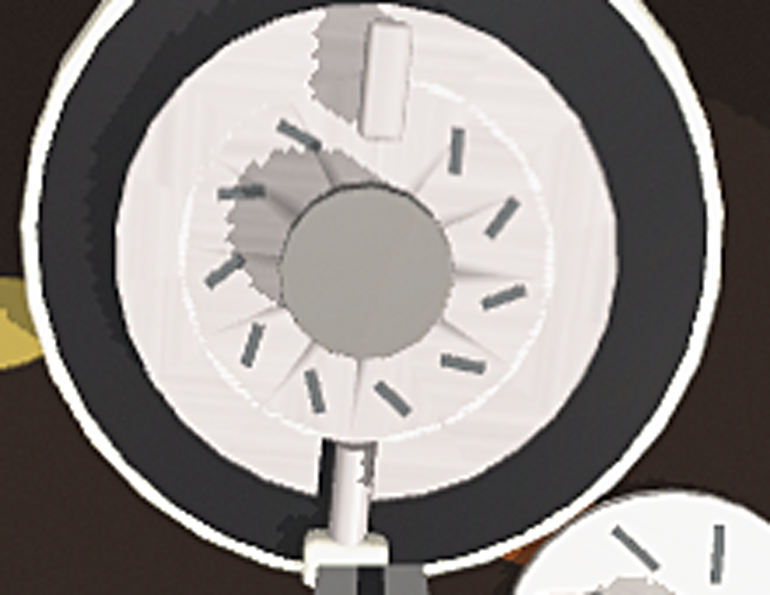

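View pics/s13.png

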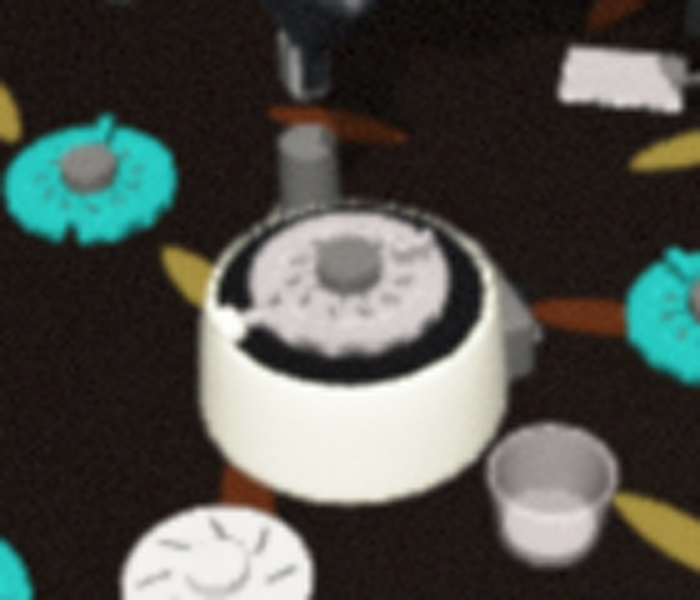

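```bash
python3 - <<'E'
from h import *
im=viewer.get_image("wrist");s=viewer.get_image("side");R=observe()["tool_rot"]
f=lambda u,v:((u+.5)/3.5-.5+176,(v+.5)/3.5-.5+90)
g=lambda u,v:((u+.5)/5-.5+210,(v+.5)/5-.5+140)
for z in (.1055,.0975): print("rim dia if top at",z,np.linalg.norm(plane(im,f(116,255),z)-plane(im,f(617,255),z)))
c1,d1=ray(im,f(367,271));c2,d2=ray(s,g(349,255))
ab=np.linalg.lstsq(np.c_[d1,-d2],c2-c1,rcond=None)[0];print("hub top",c1+ab[0]*d1,c2+ab[1]*d2)
for z,n,u,v in [(.0975,"nL",321,465),(.0975,"nR",376,465),(.089,"pL",333,490),(.089,"pR",370,490)]: print(n,(plane(im,f(u,v),z)[:2]-[.5525,-.0247])@R[:2,:2]*1e3)
E
```

```text
rim dia if top at 0.1055 0.11720917873979637
rim dia if top at 0.0975 0.120499993268996
hub top [ 0.55164083 -0.02521523  0.1129678 ] [ 0.5518931  -0.02520603  0.11300365]
nL [-11.52000844  50.84090906]
nR [ 2.30396852 50.8427053 ]
pL [-8.82524017 60.59027697]
pR [ 0.80344211 60.59135711]
```

Every check agrees: rim diameter 120.5 mm at the home height, hub top at 0.113 (home is 0.1135), and the pin inside the notch. The arm is clear, so I'm handing in.

```bash
python3 -c "
from rig import env; print(env.close_job())"
```

```text
the job is handed in; nothing more can be done
None
```

The grating disc is seated fully home over the drive pin, and I handed the job in at about 17.7 s on the robot clock. I pushed its tab round about 61° with the closed fingertips, nudged it about 2° more after a look, then pressed the hub down 8 mm to a hard stop. The press reached 16 N at the stop, and then I retracted clear.

**Last checks:**
- **Height:** the hub top measured 113.0 mm by two-view triangulation, against 113.5 mm for fully home. The rim measures 120.5 mm across at the home height, as it should.
- **Notch and pin:** the pin lies inside the notch, about 1 mm off its centre line.
- **Clearance:** the wrist force is near zero, and the tips are about 13 cm above the disc.
- **Bystanders:** those in view (herb tub, spare disc, pusher, spatula head) look unmoved. I compared them by eye only; I did not check the mug or the shaker at the end.

**One disagreement:** before pressing, the side-to-side offset put the notch about 1.6 mm short of the pin, while the slope of its edges suggested a slight overshoot. I trusted the offset, which was within the clearance, and the disc went down without jamming.

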